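Pin the swivel stand and twist off the stubborn bottle cap

ROBOT

A 6-joint arm with a two-finger parallel gripper is mounted at the origin on the work surface. World frame = base frame: x ahead of the robot, y to its left, z up, the work surface at z = 0. Lengths are in m, angles in degrees, forces in N, time in s.
With the tool pointing down it reaches from about 0.375 to 0.9 m from the base axis. Payload 3.1 kg.
Tool frame: the origin (TCP) lies on the centre line of the jaws, within the pads' length; the fingertips stand 25 mm ahead of it and the grasp point (between the pads) lies 6 mm ahead of it; z points along the fingers, y is the line along which they close (so a half turn about z gives the same grasp; the last joint's range is limited). The gripper opens to 87 mm and grips with 3 to 60 N. Pads are 19 mm wide; open, the fingers measure 117 mm over their backs; the gripper's body (75 mm by 190 mm) begins 51 mm behind the grasp point.
Start: joints at [-82.076, 30.224, 82.088, -0, 67.689, -10.227], TCP at [0.195, -0.594, 0.248] pointing down, gripper open.
Joint ranges: [-176.69, 176.69], [-43.24, 126.21], [12.49, 139.97], [-82, 262], [0, 151.66], [-163.58, 163.58]. Speed limits (degrees/s): [159.86, 159.86, 180, 180, 180, 180].

INTERFACE

Orientations are given as a 3x3 rotation matrix whose columns are the frame's x, y, z axes.
In Python, from rig import * gives the robot as it stands.
- The arm moves only by the tool step_arm, never from a script. Its argument "steps" is a list of rows, each a list of 7 numbers: the shift along the tool's x, y, z normalised to -1 to 1, where 1 is 0.3 m, then the turn, a rotation vector about the tool's x, y, z normalised to -1 to 1, where 1 is 45 degrees, then the gripper's target within -1 to 1 (shut at 1, half-way at 0, fully open at -1). A call has 1 to 8 rows; each row is the pose to reach, as a shift and turn from the pose commanded when the call began, along the tool's axes at that moment; what a row does not reach only later rows make up. A row lasts 1/12 s, in which the tool goes at most 41.7 mm and 7.16 degrees, less where a joint would pass 70% of its speed; a pose out of reach is approached as far as the arm can. A call with a number of a shift or a turn outside -1 to 1 is refused whole. A call with a gripper value outside its range is refused whole. The fingers move at their own pace and stop on an object; the grip force is fixed at half the most. Time passes only in rows, so rows that repeat a pose let the fingers close. It gives the time, the measured TCP pose, the force, the opening and the grip force at its end, in the units of the state.
- read_state(): the state, without advancing time (a new reading comes with each control period).
- capture(name): name is "scene" or "top" or "wrist"; returns a dict with "image" (384x512x3 uint8, red, green, blue), "vertical_fov" (degrees; the focal length in pixels is half the picture's height over the tangent of half this angle, whatever the lens; pixels are square), "cx", "cy" (the principal point, pixels), "world_from_camera" (4x4, takes a point from camera to world coordinates); the wrist camera has in their place "T_tool_cam" (4x4, takes a point from camera to tool coordinates, whose origin is the TCP and whose axes are the flange's). Camera axes: x right, y down, z forward; pixel columns grow to the right and rows downward; lengths in m; the calibration is good to about 2 mm. The wrist camera is an equidistant fisheye: a pixel r from the principal point sees the ray r / f radians off the axis. A picture is of the moment at which its call begins: read the wrist's pose just before it. There is no depth.
- hand_in(): hands the job in; it is judged then, once.
The state is a dict: "time_s": time; "joint_positions": joint angles; "qvel": joint speeds; "tau": joint torques, N m; "position": TCP position; "tcp_rot": TCP orientation; "force": force on the tool from outside, world axes, zero at the start; "moment": the same for the moment, N m; "opening": opening from 0.0 (shut) to 1.0 (fully open); "grasp_force": force on a finger pad.
Only numpy, scipy, OpenCV 4.12 (cv2) and the standard library are available. Lean on these libraries where they do the work, as an engineer would, in place of code of your own. Each camera call takes 0.05 s, during which the arm holds its last target. There are 200 camera calls.

TASK

The bottle's stand on the dish rack swivels, so first lock it: take the steel pin from its block and drop it fully home through the hole in the stand's tab into the rack, and leave it standing there. Then twist off the bottle cap; nobody knows whether its thread is right- or left-handed, so try one way and, if it stops dead after a small turn, the other way, until it has turned far enough to come free. Finish while holding the cap upright in the gripper, lifted straight off and at least 8 cm above the bottle's mouth, without disturbing the dishes and spoons around.

Things in the scene. Friction and masses are not known exactly. Their poses are not given: they have to be found in the camera images.
- pin: Steel pin standing upright in a hole of the grey block: rod 8 mm in diameter and 129 mm long with a tapered foot (last 4 mm), above it a round head 20 mm in diameter and 26 mm tall (155 mm in all), 80 g. Origin at the foot end, z along the pin towards the head.
- pin_tip (a point): Foot end of the pin.
- pin_head (a point): Middle of the pin's head, 142 mm above the foot: the place to grip.
- block: Fixed grey plastic block 60 x 60 x 45 mm that the pin is parked in; upright through hole 10 mm in diameter in its middle, the pin's foot stands on the drainer (z = 0). Origin at the centre of the underside.
- rack: Fixed grey plastic dish rack: deck 120 (x) x 260 (y) x 34 mm, four pairs of fins up to 84 mm high at its -y end. Origin at the centre of its underside, under the bottle's axis. On it turns the swivel stand, a grey disc 80 mm in diameter with a tab along the rack's +y, which holds upright a short stainless bottle 68 mm in diameter, its mouth 127 mm above the drainer.
- hole (a point): Centre of the pin hole at the top face of the tab (40 x 40 x 10 mm), 46 mm above the drainer, 100 mm from the bottle's axis along the rack's +y. 12 mm in diameter (rim bevelled 2 mm), through the tab and on through the deck (34 mm); given for swivel 0, where both holes line up. With the pin home its foot stands on the drainer at z = 0 and its head is 129 to 155 mm up.
- swivel (a joint): Turn of the stand with the bottle about the upright axis (rad, positive counter-clockwise from above), 0 at the start. It turns easily (0.04 N m, less than the cap's thread) unless the pin is in; then it has about 0.05 rad of play.
- mouth (a point): Centre of the bottle's mouth, at the rim, 127 mm above the drainer.
- cap: Cap on the bottle, 120 g: steel disc 66 mm in diameter, 8 mm thick, and on it an upright black grip bar 18 mm wide (cap x) x 52 mm long (cap y) x 27 mm tall, its top 35 mm above the rim. Below the disc an 18 mm long stem with a cross bar sits hidden in the bottle's coarse part-turn thread. Origin at the centre of the disc's underside, at rim height when closed; axes along the rack's when closed.
- cap_grip (a point): Middle of the grip bar, 21 mm above the cap's origin. The cap turns stiffly (0.15 N m). The wrong way it stops dead after 0.2 to 0.35 rad, play included; the right way it turns on, staying level, and can be lifted straight up between 1.0 and 1.8 rad from closed. Which way is right differs from case to case and cannot be seen.
- ramekin: White ceramic ramekin, 84 mm across and 45 mm tall, standing on the drainer: leave alone. Origin at the centre of its foot.
- espresso: Blue espresso cup, 62 mm across and 60 mm tall, standing on the drainer: leave alone. Origin at the centre of its foot.
- spoon1: Steel teaspoon, 136 mm long, lying on the drainer: leave alone. Its long axis is x.
- spoon2: Steel teaspoon, 136 mm long, lying on the drainer: leave alone. Its long axis is x.
- spoon3: Steel teaspoon, 136 mm long, lying on the drainer: leave alone. Its long axis is x.
- spoon4: Steel teaspoon, 136 mm long, lying on the drainer: leave alone. Its long axis is x.

How it is judged:
By the outcome, as a careful person would: the job done as asked, in the order asked, and still so for the second after the job is handed in, while the arm keeps its last pose, push and grip.
It also fails if it takes over 64 s, if anything falls off the work surface, if the arm or the gripper's body presses on something with over 40 N, if the wrist force passes 120 N, or if a joint passes its speed limit or range.

## Working session

There is one attempt and no reset: what is moved stays moved. The work goes in short steps, Python scripts to look and compute and a tool call to move; the robot and the scene stay as the last step left them, time stands still between calls to the robot, and variables do not carry over. Pictures are saved under pics/ and viewed, at most 10 in all, crops included, and the job is handed in when it is done.

Besides the shell and the picture viewer there is one more tool, called after "Emit:" by a JSON object that holds its "fn" and its "kwargs". step_arm: Moves the arm, as the interface text tells. Scaled input: -1 to 1 covers 0.3 m each way for a shift and 45 degrees each way for a turn. Its arguments: {"type":"object","properties":{"steps":{"type":"array"}},"required":["steps"]}

```bash
ls; mkdir -p pics
python3 - <<'E'
from rig import *
import cv2,numpy as np
s=read_state();print(s)
ims=[]
for n in("scene","top","wrist"):
    c=capture(n);cv2.imwrite(f"pics/{n}0.png",c["image"][:,:,::-1])
    np.save(f"pics/{n}0.npy",c,allow_pickle=True)
    print(n,{k:v for k,v in c.items() if k!="image"})
E
```

```text
pics
{'time_s': 0.0, 'joint_positions': array([-8.20752803e+01,  3.02778316e+01,  8.21567096e+01, -2.93681964e-04,
        6.76894351e+01, -1.02275821e+01]), 'qvel': array([ 0.10012228, -0.02919747,  0.03561401, -0.08414998, -0.00186553,
       -0.04321924]), 'tau': array([-1.37560387e-04, -4.40039885e+01, -1.76589417e+01,  6.32290402e-02,
        5.82777383e-02, -1.50769729e-04]), 'position': array([ 0.19464297, -0.59319906,  0.24658195]), 'tcp_rot': array([[ 9.50231188e-01,  3.11545499e-01, -3.03022828e-04],
       [ 3.11545415e-01, -9.50228848e-01,  2.14247445e-03],
       [ 3.79537239e-04, -2.13025141e-03, -9.99997659e-01]]), 'force': array([ 1.25384494,  0.79578902, -0.80737757]), 'moment': array([ 0.0033117 , -0.02962846,  0.00797495]), 'grasp_force': 0.0, 'opening': 1.0004107507813602}
scene {'vertical_fov': 56.0989049867014, 'cx': 253.4261456767711, 'cy': 192.8840657607842, 'world_from_camera': array([[-0.88608364,  0.29671654, -0.35611105,  0.88542378],
       [ 0.46350646,  0.56024305, -0.68650527,  0.65906895],
       [-0.00418873, -0.77336086, -0.63395224,  0.62765147],
 
[... 265 characters left out ...]
  [-9.99792821e-01,  2.02765746e-02, -1.78184837e-03,
         1.08483908e-01],
       [ 3.64347417e-04, -6.96983143e-02, -9.97568049e-01,
         1.02678398e+00],
       [ 0.00000000e+00,  0.00000000e+00,  0.00000000e+00,
         1.00000000e+00]])}
wrist {'vertical_fov': 65.70646984690485, 'cx': 258.6413562129948, 'cy': 196.91797459000114, 'T_tool_cam': array([[-4.54404697e-04, -9.63933810e-01, -2.66141698e-01,
         7.38191717e-02],
       [ 9.99998866e-01, -8.20132245e-04,  1.26304528e-03,
         3.36147569e-05],
       [-1.43576344e-03, -2.66140823e-01,  9.63933090e-01,
        -1.36511571e-01],
       [ 0.00000000e+00,  0.00000000e+00,  0.00000000e+00,
         1.00000000e+00]])}
```

View pics/top0.png

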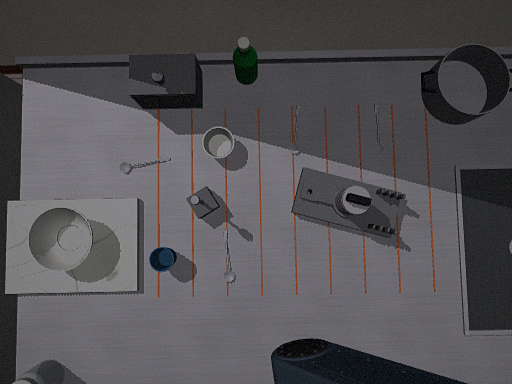

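View pics/scene0.png

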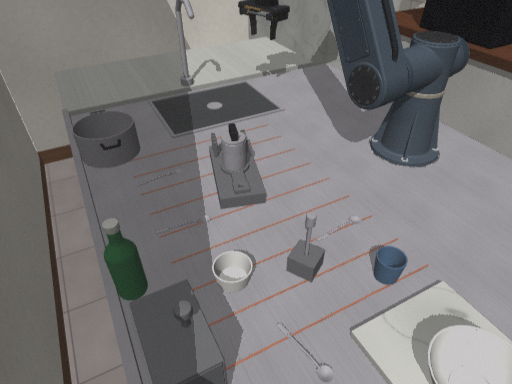

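The top view shows the pin head at about (195,200), the tab hole at (310,191), the cap at (357,200), the ramekin at (219,143), the espresso cup at (162,259) and spoons at (229,258), (297,130), (378,128) and (145,165). In the scene view the pin head is at about (311,218), the cap bar at (234,131) and the tab at (240,183). I'll enlarge both to get better pixel positions.

```bash
cat > h.py <<'E'
import numpy as np,cv2
from rig import *
def foc(c): return c["image"].shape[0]/2/np.tan(np.radians(c["vertical_fov"])/2)
def ray(c,u,v,T=None):
    f=foc(c);a,b=(u-c["cx"])/f,(v-c["cy"])/f
    if T is None: T=c["world_from_camera"];d=np.array([a,b,1.])
    else:
        r=np.hypot(a,b);d=np.array([a*np.sinc(r/np.pi),b*np.sinc(r/np.pi),np.cos(r)])
    d=T[:3,:3]@d;return T[:3,3],d/np.linalg.norm(d)
def onz(r,z): o,d=r;return o+d*(z-o[2])/d[2]
def tri(r1,r2):
    A=np.stack([r1[1],-r2[1]],1);t=np.linalg.lstsq(A,r2[0]-r1[0],rcond=None)[0]
    p,q=r1[0]+t[0]*r1[1],r2[0]+t[1]*r2[1];return (p+q)/2,np.linalg.norm(p-q)
def wristT(c,s):
    T=np.eye(4);T[:3,:3]=s["tcp_rot"];T[:3,3]=s["position"];return T@c["T_tool_cam"]
def project(c,p,T=None):
    W=c["world_from_camera"] if T is None else T
    q=W[:3,:3].T@(np.asarray(p)-W[:3,3]);f=foc(c)
    if T is None: return q[0]/q[2]*f+c["cx"],q[1]/q[2]*f+c["cy"]
    r=np.arctan2(np.hypot(q[0],q[1]),q[2]);k=r/np.hypot(q[0],q[1])*f
    return q[0]*k+c["cx"],q[1]*k+c["cy"]
E
python3 - <<'E'
from h import *
t=np.load("pics/top0.npy",allow_pickle=True).item()["image"];s=np.load("pics/scene0.npy",allow_pickle=True).item()["image"]
def cr(im,x,y,w,h,k):
    p=cv2.resize(im[y:y+h,x:x+w],None,fx=k,fy=k,interpolation=cv2.INTER_CUBIC);return np.clip(p.astype(float)*1.6,0,255).astype(np.uint8)
a=cr(t,180,160,100,72,4);b=cr(t,285,160,100,72,4)
c=cr(s,270,205,100,75,4);d=cr(s,195,115,100,75,4)
cv2.imwrite("pics/crops.png",np.vstack([np.hstack([a,b]),np.hstack([c,d])])[:,:,::-1])
E
```

```text
(no output)
```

View pics/crops.png

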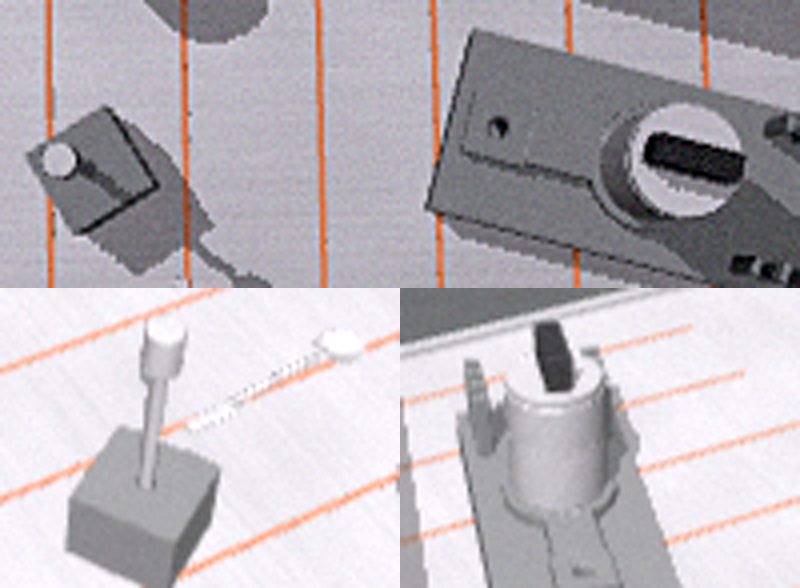

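The crops show the following, in full-image pixels. Top view: pin head top (194.6,199.9), hole (308.9,191.4), disc centre (356.1,199.6). Scene view: head top (311.4,215.1), hole (240.4,185.4), disc (233.6,134.6).

Run:
```python
from h import *
np.set_printoptions(precision=4,suppress=True)
t=np.load("pics/top0.npy",allow_pickle=True).item();s=np.load("pics/scene0.npy",allow_pickle=True).item()
for n,a,b,z in(("head",(194.6,199.9),(311.4,215.1),.155),("hole",(308.9,191.4),(240.4,185.4),.046),("disc",(356.1,199.6),(233.6,134.6),.135)):
    print(n,*tri(ray(t,*a),ray(s,*b)),"top@z",onz(ray(t,*a),z),"scene@z",onz(ray(s,*b),z))
# bar direction / block corners / rack corners in top
R=lambda x,y,ox:( ox+(x+.5)/4-.5,160+(y+.5)/4-.5)
P=lambda x,y,ox,z:onz(ray(t,*R(x,y,ox)),z)[:2]
blk=np.array([P(*p,180,.045) for p in((107,107),(158,187),(80,235),(26,156))]);print("block",blk,blk.mean(0))
a=P(72,28,285,.034);b=P(29,207,285,.034);print("rack end",a,b,np.linalg.norm(a-b),(a+b)/2)
for n,u,z in(("ram",(219,140),.045),("esp",(162,257),.06),("sp1",(228,258),0),("sp2",(297,130),0),("sp3",(378,128),0),("sp4",(145,165),0)):print(n,onz(ray(t,*u),z))
```

```text
head [0.5517 0.2565 0.1525] 0.001846403738025201 top@z [0.5523 0.2555 0.155 ] scene@z [0.5527 0.2591 0.155 ]
hole [ 0.5739 -0.0163  0.0443] 0.0008248465958181427 top@z [ 0.5741 -0.0163  0.046 ] scene@z [ 0.5745 -0.0141  0.046 ]
disc [ 0.5454 -0.1115  0.1398] 0.002070694675376826 top@z [ 0.5465 -0.1132  0.135 ] scene@z [ 0.5412 -0.1183  0.135 ]
block [[0.5923 0.2438]
 [0.5408 0.2121]
 [0.5114 0.2617]
 [0.5621 0.2955]] [0.5517 0.2533]
rack end [ 0.6394 -0.0035] [0.5246 0.0272] 0.11883381171519913 [0.582  0.0118]
ram [0.711  0.2102 0.045 ]
esp [0.4179 0.3533 0.06  ]
sp1 [0.4065 0.1953 0.    ]
sp2 [0.7434 0.005  0.    ]
sp3 [ 0.7445 -0.2129  0.    ]
sp4 [0.657  0.4132 0.    ]
```

```bash
cat >> h.py <<'E'
np.set_printoptions(precision=4,suppress=True)
def yaw(s): return np.degrees(np.arctan2(s["tcp_rot"][1,0],s["tcp_rot"][0,0]))
def go(p,a=None):
    s=read_state();d=s["tcp_rot"].T@(np.array(p)-s["position"])
    print("t",round(s["time_s"],2),"pos",s["position"],"yaw",yaw(s),"F",s["force"],"M",s["moment"],"op",s["opening"],"gf",s["grasp_force"])
    print("shift",d/.3,"turnz",0 if a is None else -(a-yaw(s))/45)
E
python3 -c "
from h import *
go((.552,.256,.26),74.5)"
```

```text
t 0.15 pos [ 0.1946 -0.5934  0.2468] yaw 18.147773044486183 F [0.2569 0.3735 0.1414] M [ 0.023  -0.0166 -0.0097] op 1.001108995231531 gf 0.0
shift [ 2.0138 -2.3195 -0.0397] turnz -1.2522717101225291
```

Emit:
{"fn": "step_arm", "kwargs": {"steps": [[0.67,-0.77,-0.013,0,0,-0.42,-1],[0.67,-0.77,-0.013,0,0,-0.42,-1],[0.67,-0.77,-0.013,0,0,-0.42,-1],[0.67,-0.77,-0.013,0,0,-0.42,-1],[0.67,-0.77,-0.013,0,0,-0.42,-1],[0.67,-0.77,-0.013,0,0,-0.42,-1],[0.67,-0.77,-0.013,0,0,-0.42,-1],[0.67,-0.77,-0.013,0,0,-0.42,-1]]}}

```text
time_s: 0.82
position: [0.3138, -0.3056, 0.251]
tcp_rot: [[0.796, 0.605, -0.001], [0.605, -0.796, 0.005], [0.002, -0.005, -1.0]]
force: [-0.8, 0.1, 0.2]
opening: 1.004
grasp_force: 0.0
```

```bash
python3 -c "
from h import *
go((.552,.256,.26),74.5)"
```

```text
t 0.82 pos [ 0.3138 -0.3056  0.251 ] yaw 37.20772418060628 F [-0.8456  0.1059  0.2105] M [-0.0205 -0.0192  0.069 ] op 1.0038458473190321 gf 0.0
shift [ 1.7644 -1.0109 -0.0212] turnz -0.8287172404309716
```

Emit:
{"fn": "step_arm", "kwargs": {"steps": [[0.9,-0.505,-0.011,0,0,-0.41,-1],[0.9,-0.505,-0.011,0,0,-0.41,-1],[0.9,-0.505,-0.011,0,0,-0.41,-1],[0.9,-0.505,-0.011,0,0,-0.41,-1],[0.9,-0.505,-0.011,0,0,-0.41,-1],[0.9,-0.505,-0.011,0,0,-0.41,-1],[0.9,-0.505,-0.011,0,0,-0.41,-1],[0.9,-0.505,-0.011,0,0,-0.41,-1]]}}

```text
time_s: 1.48
position: [0.4388, -0.0242, 0.2549]
tcp_rot: [[0.564, 0.826, 0.001], [0.826, -0.564, 0.001], [0.002, -0.0, -1.0]]
force: [-0.6, -0.9, 0.4]
opening: 1.001
grasp_force: 0.0
```

```bash
python3 -c "
from h import *
go((.552,.256,.26),74.5)"
```

```text
t 1.48 pos [ 0.4388 -0.0242  0.2549] yaw 55.692221090691575 F [-0.6204 -0.9404  0.4161] M [-0.0675 -0.0724  0.0025] op 1.0014100696500496 gf 0.0
shift [ 0.9842 -0.2147 -0.0154] turnz -0.4179506424290761
```

Emit:
{"fn": "step_arm", "kwargs": {"steps": [[0.98,-0.21,-0.015,0,0,-0.42,-1],[0.98,-0.21,-0.015,0,0,-0.42,-1],[0.98,-0.21,-0.015,0,0,-0.42,-1],[0.98,-0.21,-0.015,0,0,-0.42,-1],[0.98,-0.21,-0.015,0,0,-0.42,-1],[0.98,-0.21,-0.015,0,0,-0.42,-1],[0.98,-0.21,-0.015,0,0,-0.42,-1],[0.98,-0.21,-0.015,0,0,-0.42,-1]]}}

```text
time_s: 2.15
position: [0.5546, 0.2555, 0.2592]
tcp_rot: [[0.265, 0.964, 0.004], [0.964, -0.265, 0.003], [0.004, 0.002, -1.0]]
force: [0.9, -0.2, 0.2]
opening: 1.0
grasp_force: 0.0
```

```bash
cat >> h.py <<'E'
def wrist(n,u0,v0,w,h,k):
    s=read_state();c=capture("wrist");c["T"]=wristT(c,s);np.save(f"pics/{n}.npy",c,allow_pickle=True)
    im=cv2.resize(c["image"][v0:v0+h,u0:u0+w],None,fx=k,fy=k,interpolation=cv2.INTER_CUBIC);cv2.imwrite(f"pics/{n}.png",im[:,:,::-1]);return c
E
python3 -c "
from h import *
go((.552,.256,.26),74.5)
c=wrist('w1',0,0,512,384,1)
print(project(c,(.552,.256,.155),c['T']),project(c,(.552,.256,.0),c['T']))"
```

```text
t 2.15 pos [0.5546 0.2555 0.2592] yaw 74.63741797333368 F [ 0.8662 -0.1789  0.21  ] M [-0.0913 -0.1103 -0.0239] op 0.9998452016810457 gf 0.0
shift [-0.0007 -0.0088 -0.0027] turnz 0.0030537327407485137
(np.float64(253.98782184911718), np.float64(205.1003896704256)) (np.float64(255.26657143271214), np.float64(171.83912454899072))
```

View pics/w1.png

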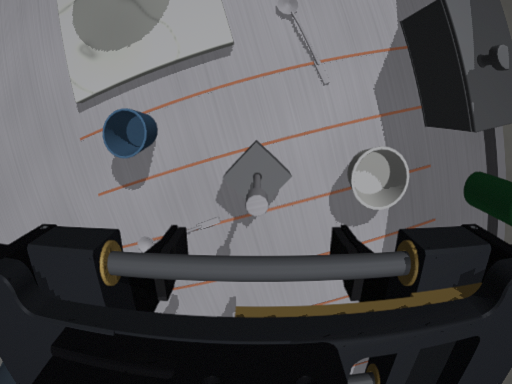

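The pin head top sits at about (257.5,205), nearly centred between the jaws. The block, ramekin and espresso cup are undisturbed.

```bash
python3 -c "
from h import *
c=np.load('pics/w1.npy',allow_pickle=True).item()
g=c['image'][185:225,235:280].astype(int).sum(2)
m=(c['image'].min(2)>135).astype(np.uint8);n,l,st,ce=cv2.connectedComponentsWithStats(m[185:225,235:280])
print([(st[i],ce[i]+[235,185]) for i in range(1,n) if st[i][4]>30]); print(g[20,::2]//3)
p=onz(ray(c,257.5,205,c['T']),.155);print(p)
go((p[0],p[1],.148),74.5)"
```

```text
[(array([34,  5, 11, 17, 75], dtype=int32), array([275.76  , 200.7067])), (array([ 12,  10,  33,  30, 650], dtype=int32), array([262.1738, 211.5815]))]
[ 99  98  97  99  98  80 144 145 145 147 149 150 152 152 154 154 144 126
 145 147 144 129 125]
[0.5549 0.2553 0.155 ]
t 2.2 pos [0.554  0.2544 0.2589] yaw 74.66124685765124 F [0.9277 0.6318 0.4489] M [-0.0174 -0.1089 -0.028 ] op 0.9971545612363412 gf 0.0
shift [0.0026 0.0014 0.3698] turnz 0.0035832635033607907
```

Emit:
{"fn": "step_arm", "kwargs": {"steps": [[0.002,0.001,0.12,0,0,0,-1],[0.002,0.001,0.24,0,0,0,-1],[0.002,0.001,0.33,0,0,0,-1],[0.002,0.001,0.368,0,0,0,-1],[0.002,0.001,0.368,0,0,0,-1],[0.002,0.001,0.368,0,0,0,1],[0.002,0.001,0.368,0,0,0,1],[0.002,0.001,0.368,0,0,0,1]]}}

```text
time_s: 2.87
position: [0.5545, 0.2504, 0.151]
tcp_rot: [[0.269, 0.963, 0.004], [0.963, -0.269, 0.001], [0.002, 0.004, -1.0]]
force: [-0.6, 0.5, -0.6]
opening: 0.853
grasp_force: 0.0
```

Emit:
{"fn": "step_arm", "kwargs": {"steps": [[0,0,0,0,0,0,1],[0,0,0,0,0,0,1],[0,0,0,0,0,0,1],[0,0,0,0,0,0,1],[0,0,0,0,0,0,1],[0,0,0,0,0,0,1]]}}

```text
time_s: 3.37
position: [0.553, 0.2504, 0.1489]
tcp_rot: [[0.269, 0.963, 0.0], [0.963, -0.269, 0.0], [0.0, 0.0, -1.0]]
force: [-0.0, 0.7, 0.5]
opening: 0.402
grasp_force: 0.0
```

```bash
python3 -c "
from h import *
go((.5549,.2553,.245),74.5)"
```

```text
t 3.37 pos [0.553  0.2504 0.1489] yaw 74.40728851672856 F [-0.0418  0.7165  0.5421] M [-0.0291 -0.0865 -0.0399] op 0.4023349783094672 gf 0.0
shift [ 0.0175  0.0018 -0.3203] turnz -0.002060255183809861
```

Emit:
{"fn": "step_arm", "kwargs": {"steps": [[0.015,0.002,0,0,0,0,0.2],[0.015,0.002,0,0,0,0,0.2],[0.015,0.002,0,0,0,0,1],[0.015,0.002,0,0,0,0,1],[0.015,0.002,0,0,0,0,1],[0.015,0.002,0,0,0,0,1],[0.015,0.002,0,0,0,0,1]]}}

```text
time_s: 3.95
position: [0.5546, 0.2545, 0.1488]
tcp_rot: [[0.269, 0.963, -0.0], [0.963, -0.269, 0.0], [-0.0, -0.0, -1.0]]
force: [-0.5, 1.0, -0.2]
opening: 0.223
grasp_force: 30.0
```

```bash
python3 -c "
from h import *
go((.5549,.2553,.245),74.5)"
```

```text
t 3.95 pos [0.5546 0.2545 0.1488] yaw 74.3939588008429 F [-0.5256  1.0257 -0.224 ] M [-0.005   0.0272 -0.0416] op 0.22290491449330407 gf 29.99518652446568
shift [ 0.0029  0.     -0.3207] turnz -0.002356471092380098
```

Emit:
{"fn": "step_arm", "kwargs": {"steps": [[0,0,-0.08,0,0,0,1],[0,0,-0.16,0,0,0,1],[0,0,-0.24,0,0,0,1],[0,0,-0.3,0,0,0,1],[0,0,-0.3,0,0,0,1],[0,0,-0.3,0,0,0,1],[0,0,-0.3,0,0,0,1]]}}

```text
time_s: 4.53
position: [0.5539, 0.2542, 0.2375]
tcp_rot: [[0.269, 0.963, -0.002], [0.963, -0.269, -0.001], [-0.001, -0.002, -1.0]]
force: [-0.2, -0.3, -0.4]
opening: 0.217
grasp_force: 30.0
```

```bash
python3 -c "
from h import *
go((.574,-.016,.239),74.5)"
```

```text
t 4.53 pos [0.5539 0.2542 0.2375] yaw 74.39832550337148 F [-0.1571 -0.3282 -0.4281] M [ 0.0198 -0.0422 -0.0232] op 0.2171062428353815 gf 29.986237627454102
shift [-0.8494  0.3069 -0.0045] turnz -0.0022594332584115286
```

Emit:
{"fn": "step_arm", "kwargs": {"steps": [[-0.1,0.036,-0.005,0,0,0,1],[-0.22,0.08,-0.005,0,0,0,1],[-0.35,0.126,-0.005,0,0,0,1],[-0.48,0.173,-0.005,0,0,0,1],[-0.61,0.22,-0.005,0,0,0,1],[-0.73,0.263,-0.005,0,0,0,1],[-0.81,0.292,-0.005,0,0,0,1],[-0.849,0.307,-0.005,0,0,0,1]]}}

```text
time_s: 5.2
position: [0.5743, -0.0191, 0.2383]
tcp_rot: [[0.272, 0.962, -0.003], [0.962, -0.272, -0.0], [-0.001, -0.003, -1.0]]
force: [0.6, -0.4, 0.0]
opening: 0.218
grasp_force: 30.0
```

Emit:
{"fn": "step_arm", "kwargs": {"steps": [[0,0,0,0,0,0,1],[0,0,0,0,0,0,1],[0,0,0,0,0,0,1],[0,0,0,0,0,0,1]]}}

```text
time_s: 5.53
position: [0.5745, -0.0136, 0.24]
tcp_rot: [[0.267, 0.964, -0.001], [0.964, -0.267, 0.001], [0.0, -0.001, -1.0]]
force: [-0.1, -0.6, -0.9]
opening: 0.219
grasp_force: 30.0
```

Run:
```python
from h import *
go((.574,-.016,.239),74.5)
s=read_state();c=wrist('w2',180,100,160,120,5)
print(project(c,(.574,-.016,.046),c['T']))
tip=s["position"]+s["tcp_rot"]@[0,0,.148];print("tip exp",tip,project(c,tip,c['T']))
sc=capture("scene");tp=capture("top");np.save("pics/s2.npy",sc,allow_pickle=True);np.save("pics/t2.npy",tp,allow_pickle=True)
print(project(sc,tip),project(sc,(.574,-.016,.046)),project(tp,tip))
```

```text
t 5.53 pos [ 0.5745 -0.0136  0.24  ] yaw 74.52553523780772 F [-0.0894 -0.6499 -0.8904] M [-0.0125 -0.107  -0.0282] op 0.21868576225891792 gf 29.986402541399002
shift [-0.008   0.0004  0.0032] turnz 0.0005674497290603616
(np.float64(257.9334751534246), np.float64(183.49013415300843))
tip exp [ 0.5744 -0.0135  0.092 ] (np.float64(257.5186007150548), np.float64(191.441294336223))
(np.float64(240.0412408136392), np.float64(171.22170268297222)) (np.float64(240.2380574689245), np.float64(184.94376113998834)) (np.float64(310.1150338504655), np.float64(189.90180050646677))
```

View pics/w2.png

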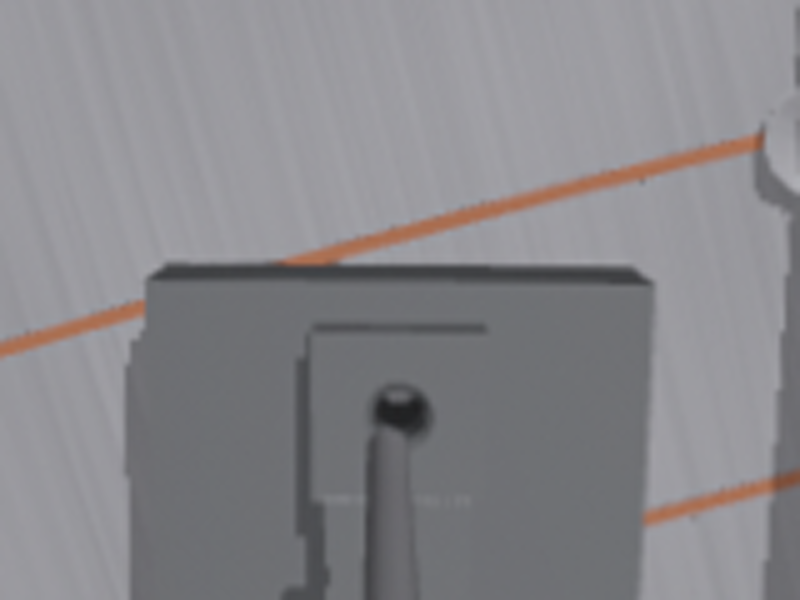

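The wrist view (crop ×5) shows the hole centre at about (401,412), full-image (259.9,182.0). The pin tip's far edge is at (391,430), so the tip centre is about (258.1,188.5). The pin hangs straight. The rack edges are nearly aligned with the tool.

Run:
```python
from h import *
c=np.load('pics/w2.npy',allow_pickle=True).item();T=c["T"]
h=onz(ray(c,259.9,182.,T),.046);t=onz(ray(c,258.1,188.5,T),.092)
print("hole",h,"tip",t,"d",h-t)
# rack edge direction: end edge pixels at top z=.034
u=lambda x,y:(180+(x+.5)/5-.5,100+(y+.5)/5-.5)
a=onz(ray(c,*u(148,279),T),.034);b=onz(ray(c,*u(654,284),T),.034);print("rack end",a,b,np.linalg.norm(a-b),"yaw",np.degrees(np.arctan2(*(a-b)[1::-1])),np.degrees(np.arctan2(*(b-a)[1::-1])),(a+b)/2)
tc=np.load('pics/t2.npy',allow_pickle=True).item();sc=np.load('pics/s2.npy',allow_pickle=True).item()
im=lambda c,x,y:cv2.resize(c["image"][y:y+60,x:x+80],None,fx=5,fy=5,interpolation=cv2.INTER_CUBIC)
cv2.imwrite("pics/st2.png",np.hstack([im(sc,200,145),im(tc,290,160)])[:,:,::-1])
```

```text
hole [ 0.5766 -0.0149  0.046 ] tip [ 0.5757 -0.0108  0.092 ] d [ 0.0009 -0.0041 -0.046 ]
rack end [0.5274 0.0292 0.034 ] [ 0.6412 -0.0035  0.034 ] 0.11835934967582198 yaw 163.94550655945656 -16.054493440543443 [0.5843 0.0129 0.034 ]
```

View pics/st2.png

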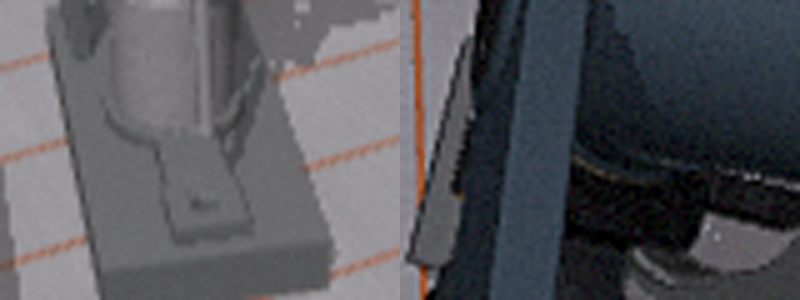

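The scene view shows the tip at (241.2,172.2) directly above the hole at (240.4,185.2), which agrees with the wrist view. I'll shift by the wrist offset and lower in small steps, watching the force.

Emit:
{"fn": "step_arm", "kwargs": {"steps": [[-0.0113,0.0055,0,0,0,0,1],[-0.0113,0.0055,0.04,0,0,0,1],[-0.0113,0.0055,0.08,0,0,0,1],[-0.0113,0.0055,0.12,0,0,0,1],[-0.0113,0.0055,0.145,0,0,0,1],[-0.0113,0.0055,0.16,0,0,0,1],[-0.0113,0.0055,0.165,0,0,0,1],[-0.0113,0.0055,0.165,0,0,0,1]]}}

```text
time_s: 6.35
position: [0.5757, -0.0193, 0.1907]
tcp_rot: [[0.269, 0.963, -0.0], [0.963, -0.269, 0.0], [-0.0, -0.0, -1.0]]
force: [-0.9, -0.6, -1.1]
opening: 0.223
grasp_force: 30.0
```

```bash
python3 -c "
from h import *
go((.5755,-.0165,.148),74.5)"
```

```text
t 6.35 pos [ 0.5757 -0.0193  0.1907] yaw 74.40879930968757 F [-0.9467 -0.6276 -1.1082] M [ 0.0243 -0.0674 -0.0416] op 0.2225781636162854 gf 29.986733556725085
shift [ 0.0087 -0.0032  0.1425] turnz -0.002026682006942969
```

Emit:
{"fn": "step_arm", "kwargs": {"steps": [[0.003,0,0.012,0,0,0,1],[0.003,0,0.025,0,0,0,1],[0.003,0,0.037,0,0,0,1],[0.003,0,0.05,0,0,0,1],[0.003,0,0.05,0,0,0,1]]}}

```text
time_s: 6.77
position: [0.5754, -0.0183, 0.175]
tcp_rot: [[0.269, 0.963, -0.002], [0.963, -0.269, 0.0], [-0.0, -0.002, -1.0]]
force: [0.0, -0.5, -1.4]
opening: 0.216
grasp_force: 30.0
```

```bash
python3 -c "
from h import *
go((.5755,-.0165,.148),74.5)"
```

```text
t 6.77 pos [ 0.5754 -0.0183  0.175 ] yaw 74.40173650620649 F [ 0.0146 -0.5004 -1.3991] M [-0.0281 -0.0603  0.0061] op 0.21646995551863493 gf 29.98729228042066
shift [ 0.0059 -0.0012  0.0901] turnz -0.00218363319541134
```

Emit:
{"fn": "step_arm", "kwargs": {"steps": [[0,0,0.015,0,0,0,1],[0,0,0.03,0,0,0,1],[0,0,0.045,0,0,0,1],[0,0,0.06,0,0,0,1],[0,0,0.075,0,0,0,1],[0,0,0.085,0,0,0,1],[0,0,0.085,0,0,0,1]]}}

```text
time_s: 7.35
position: [0.5754, -0.0183, 0.1494]
tcp_rot: [[0.269, 0.963, -0.002], [0.963, -0.269, 0.0], [-0.0, -0.002, -1.0]]
force: [-0.3, -0.2, -0.8]
opening: 0.222
grasp_force: 30.0
```

```bash
python3 -c "
from h import *
go((.5755,-.0165,.148),74.5)"
```

```text
t 7.35 pos [ 0.5754 -0.0183  0.1494] yaw 74.40156867464275 F [-0.2528 -0.2118 -0.7848] M [ 0.0195 -0.0846 -0.0065] op 0.22167954614455043 gf 29.98714446555823
shift [ 0.0059 -0.0013  0.0048] turnz -0.00218736278571675
```

Emit:
{"fn": "step_arm", "kwargs": {"steps": [[0,0,0.001,0,0,0,0],[0,0,0.001,0,0,0,0],[0,0,0.001,0,0,0,-0.4],[0,0,0.001,0,0,0,-0.4],[0,0,0.001,0,0,0,-0.4],[0,0,0.001,0,0,0,-0.4],[0,0,0.001,0,0,0,-0.4],[0,0,0.001,0,0,0,-0.4]]}}

```text
time_s: 8.02
position: [0.576, -0.0184, 0.1501]
tcp_rot: [[0.269, 0.963, 0.0], [0.963, -0.269, 0.0], [0.0, 0.0, -1.0]]
force: [0.1, -0.6, -0.3]
opening: 0.677
grasp_force: 0.0
```

Emit:
{"fn": "step_arm", "kwargs": {"steps": [[0,0,-0.05,0,0,0,-0.4],[0,0,-0.1,0,0,0,-0.4],[0,0,-0.2,0,0,0,-0.4],[0,0,-0.3,0,0,0,-0.4],[0,0,-0.3,0,0,0,-0.4],[0,0,-0.3,0,0,0,-0.4]]}}

```text
time_s: 8.52
position: [0.5771, -0.0187, 0.242]
tcp_rot: [[0.269, 0.963, 0.005], [0.963, -0.269, -0.001], [0.0, 0.005, -1.0]]
force: [-0.3, 0.1, -0.3]
opening: 0.702
grasp_force: 0.0
```

```bash
python3 -c "
from h import *
go((.547,-.113,.24),74)
c=wrist('w3',0,0,512,384,1)
sc=capture('scene');np.save('pics/s3.npy',sc,allow_pickle=True)
p=(.5755,-.017)
print([project(c,(*p,z),c['T']) for z in(.155,.046)],[project(sc,(*p,z)) for z in(.155,.129,.046)])
a=cv2.resize(c['image'],(400,300));b=cv2.resize(sc['image'][100:190,190:310],(400,300),interpolation=cv2.INTER_CUBIC)
cv2.imwrite('pics/m3.png',np.hstack([a,b])[:,:,::-1])
"
```

```text
t 8.52 pos [ 0.5771 -0.0187  0.242 ] yaw 74.40526871007985 F [-0.297   0.0984 -0.2987] M [-0.0506 -0.1323 -0.0194] op 0.7023444523358018 gf 0.0
shift [-0.3299 -0.0121  0.0066] turnz 0.009005971335107827
[(np.float64(254.33525550537826), np.float64(209.3298778073752)), (np.float64(255.06405214634572), np.float64(180.003421600864))] [(np.float64(238.2706215973263), np.float64(149.51992894705677)), (np.float64(238.5951724097493), np.float64(158.45807445713956)), (np.float64(239.55533663963266), np.float64(184.90104508538406))]
```

View pics/m3.png

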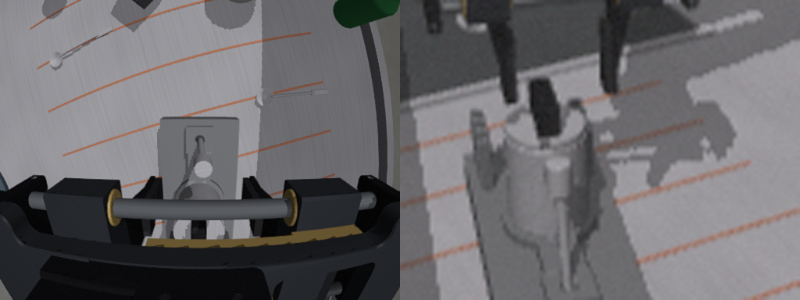

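The pin stands home: its head is at scene (237.4,148.9) against (238.3,149.5) expected, and the dishes are untouched. Next I'll move above the cap.

Emit:
{"fn": "step_arm", "kwargs": {"steps": [[-0.08,-0.003,0,0,0,0.009,-0.4],[-0.18,-0.006,0,0,0,0.009,-0.4],[-0.27,-0.01,0,0,0,0.009,-0.4],[-0.33,-0.012,0,0,0,0.009,-0.4],[-0.33,-0.012,0,0,0,0.009,-0.4],[-0.33,-0.012,0,0,0,0.009,-0.4],[-0.33,-0.012,0,0,0,0.009,-0.4]]}}

```text
time_s: 9.2
position: [0.5453, -0.1121, 0.2389]
tcp_rot: [[0.276, 0.961, -0.002], [0.961, -0.276, 0.002], [0.001, -0.003, -1.0]]
force: [-0.5, 0.3, -0.8]
opening: 0.699
grasp_force: 0.0
```

```bash
python3 -c "
from h import *
go((.547,-.1135,.1635),73.95)
c=wrist('w4',180,150,160,120,5)
print([project(c,(.547,-.1135,z),c['T']) for z in(.162,.135)])
"
```

```text
t 9.2 pos [ 0.5453 -0.1121  0.2389] yaw 73.97652960157612 F [-0.4829  0.2684 -0.7969] M [ 0.0125 -0.0828 -0.0077] op 0.6989782957779211 gf 0.0
shift [-0.0031  0.0073  0.2513] turnz 0.0005895467016914483
[(np.float64(260.2130504876593), np.float64(216.03370061479578)), (np.float64(260.083357624617), np.float64(205.56296799377907))]
```

View pics/w4.png

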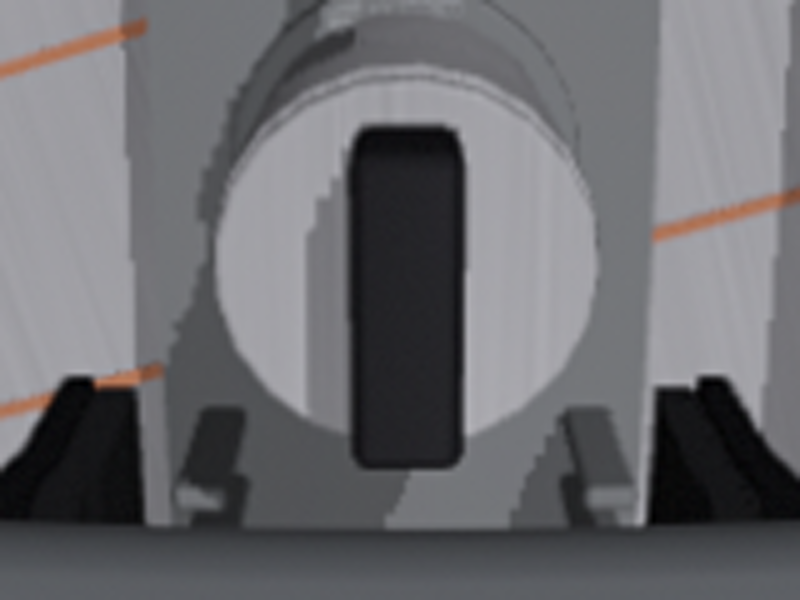

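The wrist view (crop ×5) shows the bar spanning x 352–464 and y 155–468, full-image centre (261.2,211.9). The disc centre is (261,201) and the bar is aligned with the jaws. After correcting for the wrist bias seen at the pin, the bar is at about (0.548,-0.113).

Emit:
{"fn": "step_arm", "kwargs": {"steps": [[-0.001,0.0095,0.04,0,0,0,-0.4],[-0.001,0.0095,0.1,0,0,0,-0.4],[-0.001,0.0095,0.17,0,0,0,-0.4],[-0.001,0.0095,0.22,0,0,0,-0.4],[-0.001,0.0095,0.245,0,0,0,-0.4],[-0.001,0.0095,0.248,0,0,0,-0.4],[-0.001,0.0095,0.248,0,0,0,-0.4]]}}

```text
time_s: 9.83
position: [0.5486, -0.1133, 0.165]
tcp_rot: [[0.275, 0.961, -0.001], [0.961, -0.275, 0.0], [0.0, -0.001, -1.0]]
force: [0.0, 0.9, 0.5]
opening: 0.704
grasp_force: 0.0
```

```bash
python3 -c "
from h import *
go((.548,-.1132,.1635),73.95)
"
```

```text
t 9.83 pos [ 0.5486 -0.1133  0.165 ] yaw 74.04570562915714 F [0.035  0.932  0.5016] M [ 0.0247 -0.0631 -0.0418] op 0.7044424203785238 gf 0.0
shift [-0.0002 -0.0019  0.0051] turnz 0.0021267917590475035
```

Emit:
{"fn": "step_arm", "kwargs": {"steps": [[0,-0.001,0.004,0,0,0.002,0.2],[0,-0.001,0.004,0,0,0.002,0.2],[0,-0.001,0.004,0,0,0.002,0.6],[0,-0.001,0.004,0,0,0.002,1],[0,-0.001,0.004,0,0,0.002,1],[0,-0.001,0.004,0,0,0.002,1],[0,-0.001,0.004,0,0,0.002,1],[0,-0.001,0.004,0,0,0.002,1]]}}

```text
time_s: 10.5
position: [0.5479, -0.1137, 0.1646]
tcp_rot: [[0.277, 0.961, -0.001], [0.961, -0.277, 0.0], [-0.0, -0.001, -1.0]]
force: [-1.2, -0.2, 2.3]
opening: 0.205
grasp_force: 30.0
```

Emit:
{"fn": "step_arm", "kwargs": {"steps": [[0,0,0,0,0,0,1],[0,0,0,0,0,0,1],[0,0,0,0,0,0,1],[0,0,0,0,0,0,1]]}}

```text
time_s: 10.83
position: [0.5479, -0.1137, 0.1645]
tcp_rot: [[0.277, 0.961, -0.001], [0.961, -0.277, 0.0], [-0.0, -0.001, -1.0]]
force: [-2.5, 0.4, 3.0]
opening: 0.206
grasp_force: 30.0
```

```bash
python3 -c "
from h import *
go((.548,-.1132,.1635),73.95)
"
```

```text
t 10.83 pos [ 0.5479 -0.1137  0.1645] yaw 73.90932875230085 F [-2.5319  0.432   3.    ] M [-0.0489  0.2351 -0.0433] op 0.20564163920573605 gf 29.999152002856135
shift [ 0.0018 -0.0003  0.0035] turnz -0.0009038055044255897
```

Emit:
{"fn": "step_arm", "kwargs": {"steps": [[0,0,0,0,0,-0.05,1],[0,0,0,0,0,-0.1,1],[0,0,0,0,0,-0.15,1],[0,0,0,0,0,-0.2,1],[0,0,0,0,0,-0.2,1]]}}

```text
time_s: 11.25
position: [0.5486, -0.1137, 0.1646]
tcp_rot: [[0.123, 0.992, 0.001], [0.992, -0.123, 0.0], [0.0, 0.001, -1.0]]
force: [0.1, 0.8, 1.6]
opening: 0.209
grasp_force: 30.0
```

```bash
python3 -c "
from h import *
go((.548,-.1132,.1645),73.95)
"
```

```text
t 11.25 pos [ 0.5486 -0.1137  0.1646] yaw 82.9339873802194 F [0.0959 0.7768 1.5502] M [ 0.0948 -0.0072  0.0278] op 0.20945850540909736 gf 30.000793947838247
shift [ 0.0015 -0.0023  0.0002] turnz 0.19964416400487564
```

Emit:
{"fn": "step_arm", "kwargs": {"steps": [[0,0,0,0,0,-0.04,1],[0,0,0,0,0,-0.08,1],[0,0,0,0,0,-0.08,1]]}}

```text
time_s: 11.5
position: [0.5487, -0.1137, 0.1646]
tcp_rot: [[0.062, 0.998, 0.001], [0.998, -0.062, 0.0], [0.0, 0.001, -1.0]]
force: [0.9, 1.0, 1.9]
opening: 0.204
grasp_force: 30.0
```

```bash
python3 -c "
from h import *
go((.548,-.1132,.1645),73.95)
"
```

```text
t 11.5 pos [ 0.5487 -0.1137  0.1646] yaw 86.416860773432 F [0.9483 1.0336 1.9042] M [ 0.1434 -0.0736 -0.2478] op 0.20393078500120887 gf 30.022781887091696
shift [ 0.0016 -0.0025  0.0002] turnz 0.27704135052071116
```

Emit:
{"fn": "step_arm", "kwargs": {"steps": [[0,0,0,0,0,-0.04,1],[0,0,0,0,0,-0.08,1],[0,0,0,0,0,-0.08,1]]}}

```text
time_s: 11.75
position: [0.549, -0.1144, 0.1646]
tcp_rot: [[0.001, 1.0, 0.002], [1.0, -0.001, -0.001], [-0.001, 0.002, -1.0]]
force: [0.2, -1.5, 1.8]
opening: 0.205
grasp_force: 30.2
```

```bash
python3 -c "
from h import *
go((.548,-.1132,.1645),73.95)
"
```

```text
t 11.75 pos [ 0.549  -0.1144  0.1646] yaw 89.94007723543811 F [ 0.2272 -1.4515  1.799 ] M [-0.1853 -0.149  -0.5459] op 0.20514480882199354 gf 30.19421077799052
shift [ 0.0041 -0.0032  0.0003] turnz 0.3553350496764024
```

The moment rose to -0.55 N m at 16° (0.28 rad), so this way stops dead. I'll turn the other way.

Emit:
{"fn": "step_arm", "kwargs": {"steps": [[0,0,0,0,0,0.06,1],[0,0,0,0,0,0.15,1],[0,0,0,0,0,0.25,1],[0,0,0,0,0,0.35,1],[0,0,0,0,0,0.45,1],[0,0,0,0,0,0.55,1],[0,0,0,0,0,0.6,1],[0,0,0,0,0,0.6,1]]}}

```text
time_s: 12.42
position: [0.5482, -0.1141, 0.1646]
tcp_rot: [[0.453, 0.892, -0.0], [0.892, -0.453, -0.001], [-0.001, 0.0, -1.0]]
force: [-0.8, -0.8, 2.8]
opening: 0.206
grasp_force: 30.0
```

```bash
python3 -c "
from h import *
go((.548,-.1132,.1645),73.95)
"
```

```text
t 12.42 pos [ 0.5482 -0.1141  0.1646] yaw 63.070340078438754 F [-0.7841 -0.7632  2.8177] M [-0.1061  0.1441  0.1357] op 0.20584575790798168 gf 30.004897098988295
shift [ 0.0024 -0.0018  0.0002] turnz -0.24177022047913888
```

Emit:
{"fn": "step_arm", "kwargs": {"steps": [[0,0,0,0,0,0.08,1],[0,0,0,0,0,0.16,1],[0,0,0,0,0,0.24,1],[0,0,0,0,0,0.28,1],[0,0,0,0,0,0.28,1]]}}

```text
time_s: 12.83
position: [0.5478, -0.1142, 0.1646]
tcp_rot: [[0.635, 0.772, -0.001], [0.772, -0.635, -0.001], [-0.001, -0.0, -1.0]]
force: [-1.7, -2.2, 3.6]
opening: 0.206
grasp_force: 30.0
```

```bash
python3 -c "
from h import *
go((.548,-.1132,.1645),73.95)
"
```

```text
t 12.83 pos [ 0.5478 -0.1142  0.1646] yaw 50.55715031567629 F [-1.6946 -2.191   3.5654] M [-0.2721  0.2582  0.146 ] op 0.2061754054816203 gf 30.00613844487816
shift [ 0.0031 -0.0015  0.0002] turnz -0.5198411040960825
```

Emit:
{"fn": "step_arm", "kwargs": {"steps": [[0,0,0,0,0,0.1,1],[0,0,0,0,0,0.2,1],[0,0,0,0,0,0.3,1],[0,0,0,0,0,0.4,1],[0,0,0,0,0,0.5,1],[0,0,0,0,0,0.6,1],[0,0,0,0,0,0.63,1],[0,0,0,0,0,0.63,1]]}}

```text
time_s: 13.5
position: [0.5468, -0.1142, 0.1646]
tcp_rot: [[0.925, 0.379, -0.003], [0.379, -0.925, -0.001], [-0.003, -0.0, -1.0]]
force: [-3.6, -2.6, 4.6]
opening: 0.205
grasp_force: 30.0
```

```bash
python3 -c "
from h import *
go((.548,-.1132,.1645),73.95)
"
```

```text
t 13.5 pos [ 0.5468 -0.1142  0.1646] yaw 22.263881435563775 F [-3.6339 -2.6244  4.627 ] M [-0.4026  0.704   0.1885] op 0.2047763024494161 gf 30.016267094761133
shift [ 0.0048 -0.0015  0.0002] turnz -1.1485804125430272
```

Emit:
{"fn": "step_arm", "kwargs": {"steps": [[0,0,0,0,0,0.1,1],[0,0,0,0,0,0.2,1],[0,0,0,0,0,0.3,1],[0,0,0,0,0,0.4,1],[0,0,0,0,0,0.5,1],[0,0,0,0,0,0.6,1],[0,0,0,0,0,0.63,1],[0,0,0,0,0,0.63,1]]}}

```text
time_s: 14.17
position: [0.546, -0.1136, 0.1646]
tcp_rot: [[0.994, -0.106, -0.005], [-0.106, -0.994, 0.0], [-0.005, 0.001, -1.0]]
force: [-6.4, -1.5, 7.1]
opening: 0.206
grasp_force: 30.0
```

```bash
python3 -c "
from h import *
go((.548,-.1132,.1645),73.95)
"
```

```text
t 14.17 pos [ 0.546  -0.1136  0.1646] yaw -6.069211183433747 F [-6.3683 -1.4881  7.1224] M [-0.2564  0.9785  0.2623] op 0.20636555742324983 gf 30.02439910545945
shift [ 0.0064 -0.0022  0.0003] turnz -1.7782046929651945
```

Emit:
{"fn": "step_arm", "kwargs": {"steps": [[-0.004,0,0,0,0,0,1],[-0.008,0,-0.004,0,0,0,1],[-0.008,0,-0.008,0,0,0,1],[-0.008,0,-0.012,0,0,0,1],[-0.008,0,-0.012,0,0,0,1]]}}

```text
time_s: 14.58
position: [0.5456, -0.1133, 0.1674]
tcp_rot: [[0.994, -0.108, -0.001], [-0.108, -0.994, 0.001], [-0.001, -0.001, -1.0]]
force: [-0.1, -1.3, -6.8]
opening: 0.198
grasp_force: 30.0
```

```bash
python3 -c "
from h import *
go((.548,-.1132,.1645),73.95)
"
```

```text
t 14.58 pos [ 0.5456 -0.1133  0.1674] yaw -6.192743472879752 F [-0.0637 -1.3172 -6.7677] M [-0.1784 -0.0276  0.151 ] op 0.19804586014136255 gf 30.004773759283125
shift [ 0.0079 -0.0012  0.0095] turnz -1.7809498549528835
```

Emit:
{"fn": "step_arm", "kwargs": {"steps": [[0,0,-0.003,0,0,0,1],[0,0,-0.006,0,0,0,1],[0,0,-0.006,0,0,0,1]]}}

```text
time_s: 14.83
position: [0.5457, -0.1132, 0.1701]
tcp_rot: [[0.994, -0.108, -0.0], [-0.108, -0.994, 0.001], [-0.001, -0.001, -1.0]]
force: [-0.9, -0.2, -2.5]
opening: 0.206
grasp_force: 30.0
```

```bash
python3 -c "
from h import *
go((.548,-.1132,.1645),73.95)
"
```

```text
t 14.83 pos [ 0.5457 -0.1132  0.1701] yaw -6.20404487743366 F [-0.855  -0.1625 -2.473 ] M [0.0001 0.1167 0.0628] op 0.20551618605781438 gf 30.000101504847407
shift [ 0.0076 -0.0008  0.0187] turnz -1.7812009972763037
```

Emit:
{"fn": "step_arm", "kwargs": {"steps": [[0,0,-0.015,0,0,0,1],[0,0,-0.03,0,0,0,1],[0,0,-0.045,0,0,0,1],[0,0,-0.06,0,0,0,1],[0,0,-0.08,0,0,0,1],[0,0,-0.08,0,0,0,1]]}}

```text
time_s: 15.33
position: [0.5468, -0.1139, 0.1956]
tcp_rot: [[0.994, -0.108, 0.003], [-0.108, -0.994, -0.001], [0.003, 0.001, -1.0]]
force: [-0.5, 0.4, -1.2]
opening: 0.206
grasp_force: 30.0
```

```bash
python3 -c "
from h import *
go((.546,-.1132,.275),73.95)
"
```

```text
t 15.33 pos [ 0.5468 -0.1139  0.1956] yaw -6.193917940790174 F [-0.4764  0.3611 -1.2126] M [ 0.0225 -0.0396 -0.028 ] op 0.20584259213681572 gf 29.99941439833492
shift [-0.0019 -0.0018 -0.2647] turnz -1.7809759542397816
```

Emit:
{"fn": "step_arm", "kwargs": {"steps": [[0,0,-0.04,0,0,0,1],[0,0,-0.09,0,0,0,1],[0,0,-0.15,0,0,0,1],[0,0,-0.21,0,0,0,1],[0,0,-0.26,0,0,0,1],[0,0,-0.28,0,0,0,1],[0,0,-0.28,0,0,0,1],[0,0,-0.28,0,0,0,1]]}}

```text
time_s: 16.0
position: [0.5455, -0.1134, 0.2776]
tcp_rot: [[0.994, -0.108, -0.0], [-0.108, -0.994, 0.0], [-0.0, -0.0, -1.0]]
force: [-0.1, -0.3, -1.3]
opening: 0.207
grasp_force: 30.0
```

```bash
python3 -c "
from h import *
go((.546,-.1132,.275),73.95)
c=wrist('w5',0,0,512,384,1)
sc=capture('scene')
a=cv2.resize(c['image'],(400,300));b=cv2.resize(sc['image'][60:240,130:370],(400,300),interpolation=cv2.INTER_CUBIC)
cv2.imwrite('pics/m5.png',np.hstack([a,b])[:,:,::-1])
"
```

```text
t 16.0 pos [ 0.5455 -0.1134  0.2776] yaw -6.193975005211643 F [-0.1153 -0.3076 -1.2691] M [0.0233 0.0626 0.025 ] op 0.20724616821424682 gf 29.999248394742608
shift [ 0.0015 -0.001   0.0087] turnz -1.7809772223380365
```

View pics/m5.png

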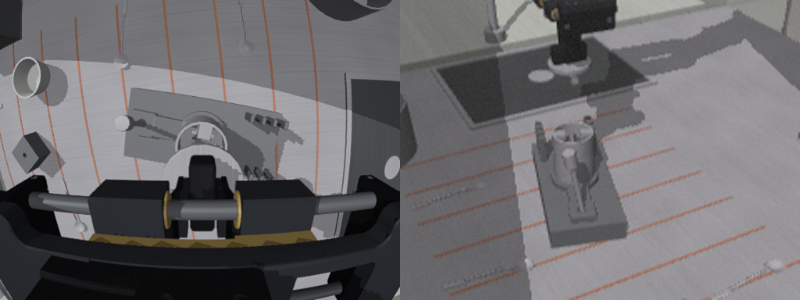

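The cap is in the gripper, level, about 11 cm above the open mouth. The pin stands home in the tab and the dishes are undisturbed.

```bash
python3 -c "
from rig import *
print(hand_in())"
```

```text
the job is handed in; nothing more can be done
None
```

The job is handed in: the pin is home and standing in the stand's tab, and the cap came off clockwise as seen from above (left-handed thread). The gripper holds the cap upright about 11 cm above the mouth, and nothing else looked disturbed in the final pictures.

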